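# Cover the sample cup and hold the analyser's hood open

## Robot

A 6-joint arm with a two-finger parallel gripper is mounted at the origin on the work surface. World frame = base frame: x ahead of the robot, y to its left, z up, the work surface at z = 0. Lengths are in m, angles in rad, forces in N, time in s.
With the tool pointing down it reaches from about 0.35 to 0.775 m from the base axis. Payload 7.3 kg.
Tool frame: the origin (TCP) lies at the very end of the fingers, on their centre line; the grasp point (between the pads) lies 19 mm behind it; z points along the fingers, y is the line along which they close (so a half turn about z gives the same grasp; the last joint's range is limited). The gripper opens to 92 mm and grips with 3 to 60 N. Pads are 19 mm wide; open, the fingers measure 130 mm over their backs; the gripper's body (75 mm by 190 mm) begins 47 mm behind the grasp point.
Start: joints at [-1.49, 0.342, 1.524, -0, 1.275, -0.146], TCP at [0.118, -0.512, 0.191] pointing down, gripper open.
Joint ranges: [-2.53, 2.53], [-0.77, 2.02], [0.04, 2.7], [-1, 4.14], [0.28, 2.66], [-3.11, 3.11]. Speed limits (rad/s): [2.57, 2.57, 3.14, 3.14, 3.14, 3.14].

## Interface

Orientations are given as [roll, pitch, yaw] about the fixed x, y, z axes, in that order (R = Rz(yaw) Ry(pitch) Rx(roll)).
In Python, from cell import robot gives the robot as it stands. The module is installed in compiled form; this text tells all that it offers.
- The arm moves only by the tool arm_command, never from a script. Its argument "moves" is a list of rows, each a list of 3 entries, a list of its own where there are three numbers: the shift along the tool's x, y, z in m, then the turn, a rotation vector about the tool's x, y, z in rad, then the finger opening in m, from 0 to 0.0918. In form: [[[dx, dy, dz], [ax, ay, az], claw], ...]. A call has exactly 5 rows; each row is the pose to reach, as a shift and turn from the pose commanded when the call began, along the tool's axes at that moment; what a row does not reach only later rows make up. A row lasts 1/10 s, in which the tool goes at most 50 mm and 8.59 degrees, less where a joint would pass 70% of its speed; a pose out of reach is approached as far as the arm can. A call with a gripper value outside its range is refused whole. The fingers move at their own pace and stop on an object; "squeeze" is the grip in N (left out, the last holds). Time passes only in rows, so rows that repeat a pose let the fingers close, or fill a call up. It gives the time, the measured TCP pose, the force, the opening and the grip force at its end, in the units of the state.
- robot.observe(): the state, without advancing time (a new reading comes with each control period).
- robot.read_camera(name): name is "scene" or "top" or "wrist"; returns the picture (400x640x3 uint8, red, green, blue); there is no depth.
- robot.camera_model(name): a dict with "fx", "fy", "cx", "cy" (pixels), "R" (3x3) and "t" (3): a world point X has camera coordinates R X + t. Camera axes: x right, y down, z forward; pixel columns grow to the right and rows downward; lengths in m; the calibration is good to about 2 mm. A picture is of the moment at which its call begins: read the wrist's pose just before it. camera_model takes no time and is no camera call; for the wrist camera it gives the pose at the moment of the call.
- robot.hand_in(): hands the job in; it is judged then, once.
The state is a dict: "time": time; "qpos": joint angles; "qvel": joint speeds; "joint_efforts": joint torques, N m; "tool_pos": TCP position; "tool_rot": TCP orientation; "contact_force": force on the tool from outside, world axes, zero at the start; "torque": the same for the moment, N m; "opening": finger opening in m; "grip_force": force on a finger pad.
Only numpy, scipy, OpenCV 4.12 (cv2) and the standard library are available. Lean on these libraries where they do the work, as an engineer would, in place of code of your own. Each camera call takes 0.05 s, during which the arm holds its last target. There are 200 camera calls.

## Task

Set the loose cover with the knob onto the steel sample cup of tablets where the cup stands, so that it sits fully down and level on the rim; set it down, do not drop it. Then lift the sample hood of the near-infrared analyser and hold it open at 50 degrees from closed, so that a colleague can pass the covered cup in with both hands: the hood has no stay and falls shut, so finish with the fingers still holding it there, steady, and never let it drop. Leave the other things on the bench where they are.

Things in the scene. Friction and masses are not known exactly. Their poses are not given: they have to be found in the camera images.
- cup: Round open steel sample cup, 90 mm outside diameter, 40 mm tall, wall 4 mm (mouth 82 mm), a few white tablets on its floor; loose, 0.32 kg, stands upright on the bench. Origin: centre of its underside; z up.
- cover: Loose cover of the cup, 0.13 kg, lying knob up on the bench: aluminium disc 90 mm wide, 5 mm thick; under it a round step 75 mm wide, 7 mm deep that drops into the cup's mouth (3 mm play); on top a black round knob 18 mm thick, 30 mm tall. Origin: centre of the step's underside, z up; disc z = 7 to 12 mm, knob z = 12 to 42 mm. Seated, its origin is 33 mm above the cup's.
- analyser: Grey benchtop analyser fixed to the bench, 270 mm deep (x) by 260 mm wide (y) by 120 mm high, its front (own -x side, with a small display) towards the robot. Origin: centre of its underside. A square sample chamber in its top, 185 mm deep by 190 mm wide, is covered by the hood.
- hood (a joint): Opening angle of the black hood over the analyser's chamber, rad: 0 shut (at the start), grows as the front edge is lifted, stop at 1.3; 50 degrees is 0.873. The hood is a shallow upturned tray 175 mm deep, 200 mm wide, 30 mm high, about 0.5 kg, hinged at its rear lower edge. No spring or stay: at any angle it falls shut by its weight.
- hood_hinge (a point): Point on the hood's hinge axis, at mid width. The hinge axis is its y axis, 85 mm behind the analyser's origin (analyser +x) and 120 mm above the bench. Its frame turns with the hood: shut, its x points to the analyser's rear and z up.
- hood_handle (a point): Middle of the hood's handle: a round steel bar 12 mm thick, straight for 110 mm parallel to the hinge, on two slanting arms ahead of and above the hood's front top edge (34 mm ahead, 22 mm above when shut). In the hinge point's frame at x = -209, z = +52 mm, 172 mm above the bench when shut. Can be pinched from above; fingers can swivel on it. Frame turns with the hood.
- standard: Bystander: flat black reference puck with a white face, 68 mm in diameter, 14 mm high, no knob. Origin: centre of underside.
- dish: Bystander: small empty white ceramic bowl, 68 mm in diameter, 22 mm high. Origin: centre of underside.
- bottle: Bystander: clear bottle with white cap, 62 mm in diameter, 150 mm tall. Origin: centre of underside.
- jar: Bystander: amber jar with black cap, 54 mm in diameter, 70 mm tall. Origin: centre of underside.
- spatula: Bystander: thin steel lab spatula (a 5 mm rod with flat ends), 190 mm long, lying flat on the bench between robot and analyser. Origin: its middle, underside.
- tray: Bystander: white open tray with pens, 200 x 110 x 35 mm. Origin: centre of underside.
- mouse: Bystander: black computer mouse, 105 x 60 x 30 mm. Origin: centre of underside.
Things that resemble listed ones, but are neither listed nor needed, are in the scene too. Leave any blue or pink look-alike of the cover alone.

How it is judged:
By the outcome, as a careful person would: the job done as asked, in the order asked, and still so for the second after the job is handed in, while the arm keeps its last pose, push and grip.
It also fails if it takes over 64 s, if anything falls off the work surface, if the arm or the gripper's body presses on something with over 40 N, if the wrist force passes 120 N, or if a joint passes its speed limit or range.

## Working session

There is one attempt and no reset: what is moved stays moved. The work goes in short steps, Python scripts to look and compute and a tool call to move; the robot and the scene stay as the last step left them, time stands still between calls to the robot, and variables do not carry over. Pictures are saved under pics/ and viewed, at most 10 in all, crops included, and the job is handed in when it is done.

Besides the shell and the picture viewer there is one more tool, called after ">>>" by a JSON object that holds its "op" and its "data", one argument or row to a line. arm_command: Moves the arm, as the interface text tells. Its arguments: {"type":"object","properties":{"moves":{"type":"array"},"squeeze":{"type":"number"}},"required":["moves"]}

```bash
mkdir -p pics; cat > h.py <<'E'
import numpy as np, cv2
from cell import robot
from scipy.spatial.transform import Rotation as Ro
def grab(n,f=None):
    m=robot.camera_model(n); im=np.array(robot.read_camera(n))
    if f: cv2.imwrite('pics/'+f,im[:,:,::-1])
    return m,im
def ray(m,u,v,z):
    R=np.array(m['R']);t=np.array(m['t']);c=-R.T@t
    d=R.T@np.array([(u-m['cx'])/m['fx'],(v-m['cy'])/m['fy'],1]); return c+d*(z-c[2])/d[2]
def proj(m,X):
    p=np.array(m['R'])@X+np.array(m['t']); return [m['fx']*p[0]/p[2]+m['cx'],m['fy']*p[1]/p[2]+m['cy']]
E
python3 - <<'E'
from h import *
for n in('scene','top'):
    m,im=grab(n,n+'0.png'); print(n,m)
s=robot.observe();print(s['tool_pos'],s['tool_rot'],s['time'],s['opening'])
E
```

```text
scene {'fx': 385.00150148110754, 'fy': 385.00150148110754, 'cx': 316.31064058473106, 'cy': 193.00998973364494, 'R': array([[ 0.82029403,  0.57180027,  0.01273378],
       [ 0.39069415, -0.54394473, -0.74261849],
       [-0.41770298,  0.61414053, -0.66959363]]), 't': array([-0.42758818, -0.12312958,  1.75216934])}
top {'fx': 487.3607159556443, 'fy': 487.3607159556443, 'cx': 327.32025943657356, 'cy': 200.5692238075858, 'R': array([[ 0.02596123, -0.99941488,  0.02226927],
       [-0.99527305, -0.02792621, -0.09301442],
       [ 0.0935819 , -0.01974924, -0.99541569]]), 't': array([-0.02206905,  0.53493661,  1.6192145 ])}
[ 0.11803134 -0.51115643  0.19001972] [-3.14026307e+00 -1.66555455e-04  2.26857364e-01] 0.1 0.0914398602867165
```

View pics/top0.png

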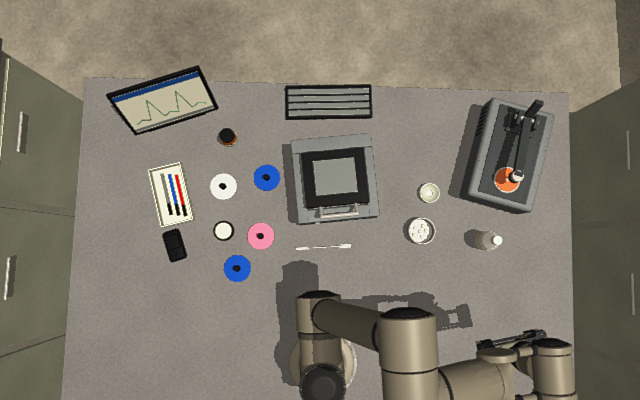

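View pics/scene0.png

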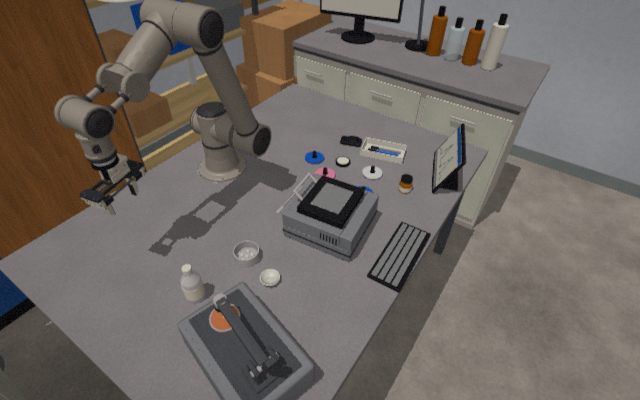

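The top view shows these candidates for the cover:
- Blue discs with a knob at (267,178) and (237,268).
- A pink disc with a knob at (261,236).
- A small black puck with a white face and no knob at (224,231), which is the standard.
- An aluminium-white disc with a black knob at (223,186). This fits the cover: uncoloured, 90 mm class, with a knob.

The cup with tablets is at (420,231), the dish at (429,192) and the handle near (337,212).

```bash
python3 - <<'E'
from h import *
m,im=grab('top')
cv2.imwrite('pics/crop1.png',np.hstack([cv2.resize(im[y:y+110,x:x+110,::-1],(400,400),interpolation=cv2.INTER_CUBIC) for x,y in((190,150),(283,130))]))
hsv=cv2.cvtColor(im,cv2.COLOR_RGB2HSV)
def blob(x,y,r,mask):
    mk=np.zeros(mask.shape,np.uint8);cv2.circle(mk,(x,y),r,255,-1)
    c,_=cv2.findContours(cv2.bitwise_and(mk,mask),cv2.RETR_EXTERNAL,cv2.CHAIN_APPROX_NONE)
    c=max(c,key=cv2.contourArea);return c
br=cv2.inRange(hsv,(0,0,160),(180,80,255))
c=blob(223,186,20,br);e=cv2.fitEllipse(cv2.convexHull(c));print('cover',e,ray(m,*e[0],.012))
for r in (1,):
    c=blob(420,231,20,cv2.inRange(hsv,(0,0,135),(180,80,255)));e=cv2.fitEllipse(cv2.convexHull(c));print('cup',e,ray(m,*e[0],.04))
bk=cv2.inRange(hsv,(0,0,0),(180,255,60))
c=blob(223,186,10,bk);M=cv2.moments(c);u=(M['m10']/M['m00'],M['m01']/M['m00']);print('knob',u,ray(m,*u,.04))
E
```

```text
cover ((222.67164611816406, 186.07171630859375), (26.554874420166016, 27.488447189331055), 67.69308471679688) [0.57601904 0.34857409 0.012     ]
cup ((420.0, 231.0), (39.94022750854492, 39.94022750854492), 0.0) [ 0.44063015 -0.31931533  0.04      ]
knob (222.30392156862743, 185.84313725490193) [0.57344979 0.3443371  0.04      ]
```

View pics/crop1.png

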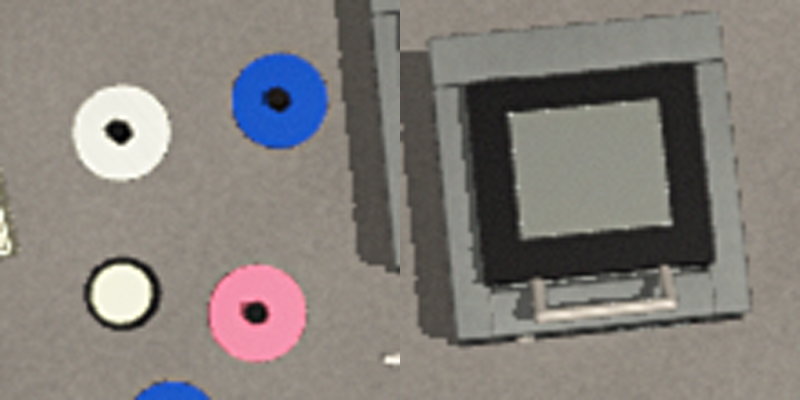

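The crop confirms it: the uncoloured disc with a black knob is at crop (121,131), i.e. (223,186) in the top view, clear of the blue, pink and knobless pieces. The hood handle is the bar running from about (321,216) to (358,213). Next I'll move to above the cup and look from near.

```bash
cat >> h.py <<'E'
def go(p,yaw,pitch=0,cur=None,roll=np.pi):
    s=robot.observe(); c=s if cur is None else dict(tool_pos=cur[0],tool_rot=cur[1])
    R=Ro.from_euler('xyz',c['tool_rot']); T=Ro.from_euler('xyz',[roll,pitch,yaw])
    print('shift',np.round(R.inv().apply(np.array(p)-c['tool_pos']),4),'rot',np.round((R.inv()*T).as_rotvec(),3))
E
python3 - <<'E'
from h import *
m=robot.camera_model('top')
a=ray(m,321,216.2,.172);b=ray(m,358,213,.172);print(a,b,(a+b)/2,np.arctan2(*(a-b)[[0,1]]))
go([.42,-.31,.26],1.571)
go([.56,.33,.26],1.571,cur=([.42,-.31,.26],[np.pi,0,1.571]))
w=robot.camera_model('wrist');s=robot.observe();R=np.array(w['R']);c=-R.T@np.array(w['t'])
print('cam in tool',Ro.from_euler('xyz',s['tool_rot']).inv().apply(c-s['tool_pos']),Ro.from_euler('xyz',s['tool_rot']).inv().apply(R[2]))
E
```

```text
[0.47294784 0.01339614 0.172     ] [ 0.48587926 -0.09982249  0.172     ] [ 0.47941355 -0.04321317  0.172     ] -0.1137235531632465
shift [ 0.3395 -0.1282 -0.0697] rot [-1.000e-03 -1.000e-03 -1.344e+00]
shift [0.64   0.1401 0.    ] rot [0. 0. 0.]
cam in tool [ 8.10165442e-02 -1.05160003e-04 -1.95707329e-01] [-2.95523328e-01 -7.86902679e-05  9.55335520e-01]
```

>>> {"op": "arm_command", "data": {
  "moves": [
    [[0.034, -0.013, -0.007], [0, 0, -0.134], 0.09],
    [[0.068, -0.026, -0.014], [0, 0, -0.269], 0.09],
    [[0.102, -0.038, -0.021], [0, 0, -0.403], 0.09],
    [[0.136, -0.051, -0.028], [0, 0, -0.538], 0.09],
    [[0.17, -0.064, -0.035], [0, 0, -0.672], 0.09]
  ]
}}

```text
time: 0.65
tool_pos: [0.2703, -0.4099, 0.2257]
tool_rot: [-3.141, -0.0, 0.904]
contact_force: [-0.2, -0.9, 0.3]
opening: 0.0898
grip_force: 0.0
```

>>> {"op": "arm_command", "data": {
  "moves": [
    [[0.035, 0.011, -0.007], [0, 0, -0.134], 0.09],
    [[0.069, 0.022, -0.014], [0, 0, -0.269], 0.09],
    [[0.104, 0.033, -0.021], [0, 0, -0.403], 0.06],
    [[0.138, 0.044, -0.028], [0, 0, -0.538], 0.06],
    [[0.172, 0.055, -0.035], [0, 0, -0.672], 0.05]
  ]
}}

```text
time: 1.15
tool_pos: [0.4205, -0.3095, 0.2607]
tool_rot: [-3.141, -0.0, 1.576]
contact_force: [-0.5, -0.7, -0.6]
opening: 0.0705
grip_force: 0.0
```

>>> {"op": "arm_command", "data": {
  "moves": [
    [[0, 0, 0], [0, 0, 0], 0.05],
    [[0, 0, 0], [0, 0, 0], 0.05],
    [[0, 0, 0], [0, 0, 0], 0.05],
    [[0, 0, 0], [0, 0, 0], 0.05],
    [[0, 0, 0], [0, 0, 0], 0.05]
  ]
}}

```text
time: 1.65
tool_pos: [0.4187, -0.3112, 0.2605]
tool_rot: [-3.141, -0.0, 1.569]
contact_force: [0.4, 0.4, -0.2]
opening: 0.0499
grip_force: 0.0
```

```bash
python3 - <<'E'
from h import *
s=robot.observe();print(s['tool_pos'],s['tool_rot'],s['time'])
m,im=grab('wrist','cup1.png');print(proj(m,np.array([.44,-.32,.04])))
go([.56,.33,.26],1.571)
E
```

```text
[ 0.41867529 -0.31124906  0.260488  ] [-3.14127068e+00 -5.80921028e-05  1.56873900e+00] 1.65
[np.float64(335.5092595364101), np.float64(174.82790390401155)]
shift [6.414e-01 1.401e-01 5.000e-04] rot [-0.    -0.    -0.002]
```

View pics/cup1.png

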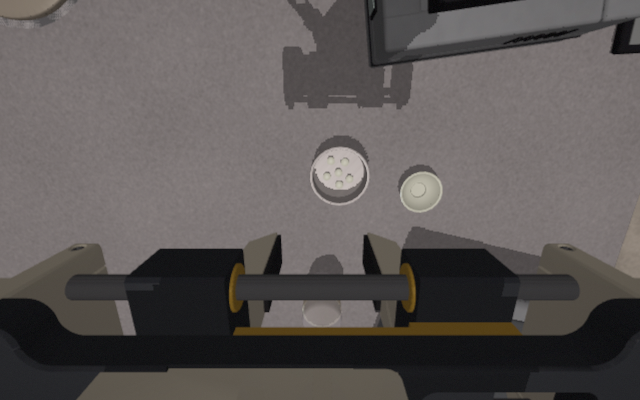

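The wrist view shows the cup with its tablets at (339,175) with rim diameter about 58 px, the dish at (421,191) and the bottle cap under the gripper at (322,312). I'll fit the rim.

```bash
python3 - <<'E'
from h import *
m=robot.camera_model('wrist'); im=cv2.imread('pics/cup1.png')
roi=cv2.resize(im[135:215,300:380],None,fx=4,fy=4,interpolation=cv2.INTER_CUBIC); g=cv2.cvtColor(roi,cv2.COLOR_BGR2GRAY)
for th in (150,165,180):
    c,_=cv2.findContours((g>th).astype(np.uint8),cv2.RETR_EXTERNAL,cv2.CHAIN_APPROX_NONE)
    c=max(c,key=lambda c:len(c)); e=cv2.fitEllipse(cv2.convexHull(c)); u=[(e[0][0]+.5)/4+299.5,(e[0][1]+.5)/4+134.5]
    print(th,u,e[1][0]/4,e[1][1]/4,ray(m,*u,.04), m['fx'])
print(cv2.HoughCircles(g,cv2.HOUGH_GRADIENT,1,200,param1=100,param2=20,minRadius=95,maxRadius=135))
E
```

```text
150 [339.2140998840332, 175.9073944091797] 57.78757095336914 59.547698974609375 [ 0.44572962 -0.32160785  0.04      ] 283.58903843315255
165 [339.813419342041, 175.73684310913086] 56.96312713623047 57.44234085083008 [ 0.44662214 -0.32134777  0.04      ] 283.58903843315255
180 [339.07541275024414, 169.58409881591797] 39.21706771850586 47.11433029174805 [ 0.44535239 -0.31201576  0.04      ] 283.58903843315255
[[[155.5 165.5 116. ]]]
```

>>> {"op": "arm_command", "data": {
  "moves": [
    [[0.045, 0.01, -0.01], [0, 0, 0], 0.05],
    [[0.09, 0.02, -0.02], [0, 0, 0], 0.05],
    [[0.135, 0.03, -0.03], [0, 0, 0], 0.05],
    [[0.18, 0.04, -0.03], [0, 0, 0], 0.05],
    [[0.225, 0.05, -0.03], [0, 0, 0], 0.05]
  ]
}}

```text
time: 2.2
tool_pos: [0.4695, -0.0844, 0.2911]
tool_rot: [3.14, 0.0, 1.569]
contact_force: [-0.8, 0.1, -1.0]
opening: 0.0498
grip_force: 0.0
```

>>> {"op": "arm_command", "data": {
  "moves": [
    [[0.045, 0.01, 0], [0, 0, 0], 0.05],
    [[0.09, 0.02, 0], [0, 0, 0], 0.05],
    [[0.135, 0.03, 0], [0, 0, 0], 0.05],
    [[0.18, 0.04, 0], [0, 0, 0], 0.05],
    [[0.225, 0.05, 0], [0, 0, 0], 0.05]
  ]
}}

```text
time: 2.7
tool_pos: [0.5196, 0.1409, 0.2907]
tool_rot: [3.141, 0.0, 1.57]
contact_force: [1.0, -1.1, 0.1]
opening: 0.0504
grip_force: 0.0
```

>>> {"op": "arm_command", "data": {
  "moves": [
    [[0.045, 0.01, 0.01], [0, 0, 0], 0.05],
    [[0.09, 0.02, 0.03], [0, 0, 0], 0.05],
    [[0.135, 0.03, 0.05], [0, 0, 0], 0.05],
    [[0.17, 0.035, 0.07], [0, 0, 0], 0.05],
    [[0.19, 0.04, 0.08], [0, 0, 0], 0.05]
  ]
}}

```text
time: 3.2
tool_pos: [0.5585, 0.3316, 0.2078]
tool_rot: [-3.138, 0.001, 1.572]
contact_force: [0.8, -0.3, 0.5]
opening: 0.0501
grip_force: 0.0
```

>>> {"op": "arm_command", "data": {
  "moves": [
    [[0, 0, 0], [0, 0, 0], 0.05],
    [[0, 0, 0], [0, 0, 0], 0.05],
    [[0, 0, 0], [0, 0, 0], 0.05],
    [[0, 0, 0], [0, 0, 0], 0.05],
    [[0, 0, 0], [0, 0, 0], 0.05]
  ]
}}

```text
time: 3.7
tool_pos: [0.5599, 0.3285, 0.2116]
tool_rot: [3.14, -0.0, 1.569]
contact_force: [-0.1, 0.3, 0.3]
opening: 0.0501
grip_force: 0.0
```

```bash
python3 - <<'E'
from h import *
s=robot.observe();print(s['tool_pos'],s['tool_rot'],s['time'])
m,im=grab('wrist','cov1.png');print(proj(m,np.array([.576,.348,.012])))
E
```

```text
[0.55985572 0.32851356 0.21156695] [ 3.14026271e+00 -4.09256960e-04  1.56947018e+00] 3.7
[np.float64(332.54836354499184), np.float64(158.15514539125274)]
```

View pics/cov1.png

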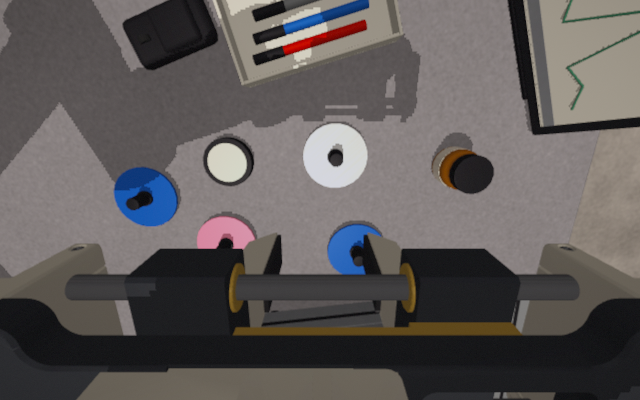

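The wrist view shows the white cover at (336,155) with its black knob, the puck at (229,160), the jar at (465,172), and the pink and blue look-alikes below. I'll fit it.

```bash
cat >> h.py <<'E'
def cover(im,m,x0,y0,x1,y1,zt=.012,zk=.042):
    hsv=cv2.cvtColor(im[y0:y1,x0:x1],cv2.COLOR_RGB2HSV)
    c,_=cv2.findContours(cv2.inRange(hsv,(0,0,165),(180,50,255)),cv2.RETR_EXTERNAL,cv2.CHAIN_APPROX_NONE)
    c=max(c,key=cv2.contourArea);e=cv2.fitEllipse(cv2.convexHull(c));u=[e[0][0]+x0,e[0][1]+y0]
    print('disc',u,e[1],ray(m,*u,zt)); return u
E
python3 - <<'E'
from h import *
m=robot.camera_model('wrist'); im=cv2.imread('pics/cov1.png')[:,:,::-1].copy()
u=cover(im,m,290,110,385,200); p=ray(m,*u,.012)
go([p[0],p[1],.10],1.5708); go([p[0],p[1],.015],1.5708)
E
```

```text
disc [334.8039779663086, 155.35442733764648] (64.28376007080078, 64.87335205078125) [0.5789459  0.35207593 0.012     ]
shift [0.0234 0.019  0.1114] rot [ 0.001 -0.    -0.001]
shift [0.0234 0.019  0.1964] rot [ 0.001 -0.    -0.001]
```

>>> {"op": "arm_command", "data": {
  "moves": [
    [[0.01, 0.008, 0.025], [0, 0, 0], 0.05],
    [[0.018, 0.015, 0.06], [0, 0, 0], 0.05],
    [[0.023, 0.019, 0.095], [0, 0, 0], 0.05],
    [[0.0235, 0.019, 0.12], [0, 0, 0], 0.05],
    [[0.0235, 0.019, 0.125], [0, 0, 0], 0.05]
  ]
}}

```text
time: 4.25
tool_pos: [0.5766, 0.3518, 0.0819]
tool_rot: [-3.136, 0.003, 1.571]
contact_force: [-0.5, 0.3, -0.8]
opening: 0.0503
grip_force: 0.0
```

```bash
python3 - <<'E'
from h import *
s=robot.observe();print(s['tool_pos'],s['tool_rot'],s['time'])
m,im=grab('wrist','cov2.png');print(proj(m,np.array([.579,.352,.012])),proj(m,np.array([.579,.352,.042])))
E
```

```text
[0.57658557 0.35176108 0.08194394] [-3.13575032e+00  2.82714916e-03  1.57057537e+00] 4.25
[np.float64(323.85198368788815), np.float64(197.99968458213476)] [np.float64(323.9035514581307), np.float64(207.97192556687367)]
```

View pics/cov2.png

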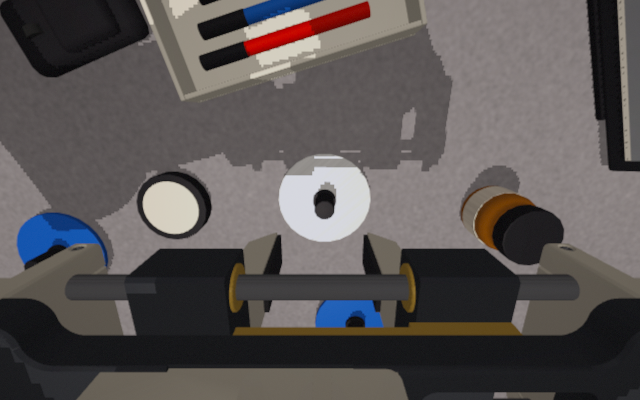

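The cover is centred at (324,198), where predicted, with the knob between the fingers. Descend, grip, lift slightly.

>>> {"op": "arm_command", "data": {
  "moves": [
    [[0, 0, 0.02], [0, 0, 0], 0.05],
    [[0, 0, 0.045], [0, 0, 0], 0.05],
    [[0, 0, 0.063], [0, 0, 0], 0.05],
    [[0, 0, 0.07], [0, 0, 0], 0.05],
    [[0, 0, 0.07], [0, 0, 0], 0.05]
  ],
  "squeeze": 25
}}

```text
time: 4.8
tool_pos: [0.5788, 0.3528, 0.0163]
tool_rot: [3.141, -0.0, 1.571]
contact_force: [0.4, 0.1, 0.5]
opening: 0.0499
grip_force: 0.0
```

>>> {"op": "arm_command", "data": {
  "moves": [
    [[0, 0, 0], [0, 0, 0], 0.03],
    [[0, 0, 0], [0, 0, 0], 0.01],
    [[0, 0, 0], [0, 0, 0], 0.01],
    [[0, 0, 0], [0, 0, 0], 0.01],
    [[0, 0, 0], [0, 0, 0], 0.01]
  ]
}}

```text
time: 5.3
tool_pos: [0.5786, 0.3529, 0.0159]
tool_rot: [3.141, -0.0, 1.571]
contact_force: [0.0, 0.0, -0.4]
opening: 0.0147
grip_force: 0.0
```

>>> {"op": "arm_command", "data": {
  "moves": [
    [[0, 0, 0], [0, 0, 0], 0.01],
    [[0, 0, -0.005], [0, 0, 0], 0.01],
    [[0, 0, -0.02], [0, 0, 0], 0.01],
    [[0, 0, -0.04], [0, 0, 0], 0.01],
    [[0, 0, -0.06], [0, 0, 0], 0.01]
  ]
}}

```text
time: 5.8
tool_pos: [0.5787, 0.3529, 0.0774]
tool_rot: [3.141, -0.0, 1.571]
contact_force: [0.3, 0.9, 0.2]
opening: 0.01
grip_force: 0.0
```

No grip: the fingers closed past the knob. Look again.

```bash
python3 - <<'E'
from h import *
s=robot.observe();print(s['tool_pos'],s['tool_rot'],s['time'])
m,im=grab('wrist','cov3.png');print(proj(m,np.array([.579,.352,.012])),proj(m,np.array([.579,.352,.042])),proj(m,np.array(s['tool_pos'])))
grab('top','top3.png')
E
```

```text
[0.57868714 0.35294646 0.07744841] [ 3.14087387e+00 -2.69845611e-04  1.57074157e+00] 5.8
[np.float64(321.22723440654636), np.float64(200.7893285531947)] [np.float64(321.2023212698787), np.float64(211.142028837207)] [np.float64(320.7442592909156), np.float64(225.81749402565217)]
```

View pics/cov3.png

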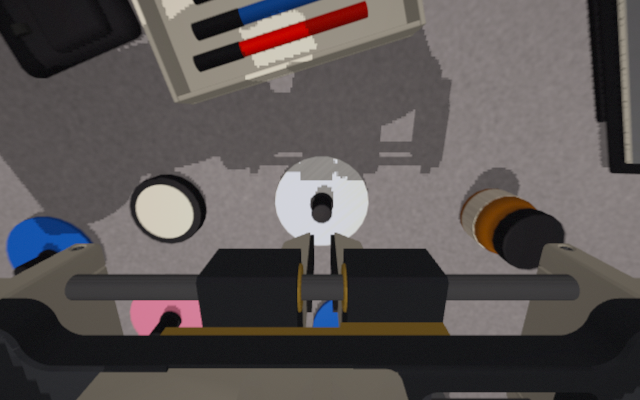

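The knob top is at (322,212), as predicted, but the fingertips appear at about (322,236). That is well below the projected TCP at (321,226), so they seem to sit short of the knob along tool x. I'll check in the other views.

```bash
python3 - <<'E'
from h import *
m,im=grab('scene'); s=robot.observe(); mt=robot.camera_model('top'); it=cv2.imread('pics/top3.png')
P=[np.array(s['tool_pos']),np.array([.579,.352,.042]),np.array([.579,.352,.012])]
for q in P: print(proj(m,q),proj(mt,q))
u,v=map(int,proj(m,P[0]))
a=cv2.resize(im[v-40:v+40,u-40:u+40,::-1],(400,400),interpolation=cv2.INTER_CUBIC)
ut,vt=map(int,proj(mt,P[0])); b=cv2.resize(it[vt-40:vt+40,ut-40:ut+40],(400,400),interpolation=cv2.INTER_CUBIC)
print((u,v),(ut,vt)); cv2.imwrite('pics/crop3.png',np.hstack([a,b]))
E
```

```text
[np.float64(374.0047328330699), np.float64(159.2503922203459)] [np.float64(217.3404826974824), np.float64(182.4440323872493)]
[np.float64(372.79469929767936), np.float64(165.90346446832086)] [np.float64(219.9582320042416), np.float64(184.05134156296157)]
[np.float64(372.04884810428837), np.float64(171.21157690171805)] [np.float64(221.6992397787081), np.float64(185.1714444084309)]
(374, 159) (217, 182)
```

View pics/crop3.png

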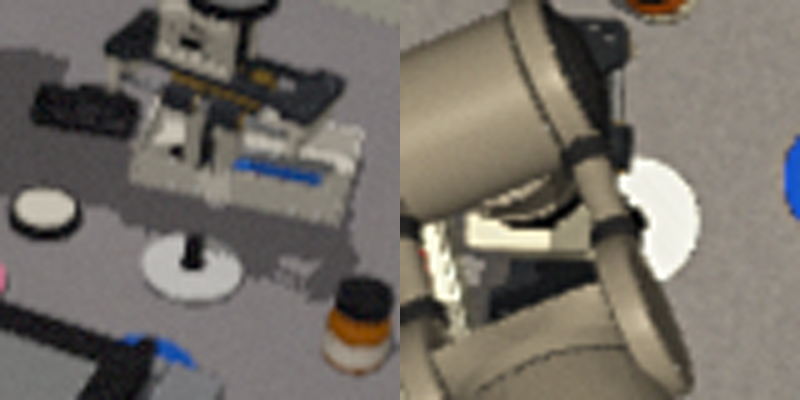

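The cover matches its prediction in all views, so the fingertips themselves are in doubt. I'll compare closed and open finger images to locate the real tips.

```bash
python3 - <<'E'
from h import *
grab('scene','sc_closed.png');grab('wrist','w_closed.png')
E
```

>>> {"op": "arm_command", "data": {
  "moves": [
    [[0, 0, 0], [0, 0, 0], 0.05],
    [[0, 0, 0], [0, 0, 0], 0.05],
    [[0, 0, 0], [0, 0, 0], 0.05],
    [[0, 0, 0], [0, 0, 0], 0.05],
    [[0, 0, 0], [0, 0, 0], 0.05]
  ]
}}

```text
time: 6.55
tool_pos: [0.5784, 0.3528, 0.0754]
tool_rot: [-3.141, 0.0, 1.571]
contact_force: [0.5, -0.5, 0.5]
opening: 0.0458
grip_force: 0.0
```

```bash
python3 - <<'E'
from h import *
s=robot.observe();print(s['tool_pos'],s['opening'])
ms,b=grab('scene','sc_open.png');mw,d=grab('wrist','w_open.png')
a=cv2.imread('pics/sc_closed.png');c=cv2.imread('pics/w_closed.png');b=b[:,:,::-1];d=d[:,:,::-1]
R=Ro.from_euler('xyz',s['tool_rot']);f=lambda v:np.array(s['tool_pos'])+R.apply(v)
for z in(0,-.02,-.04,-.06): print(z,[np.round(proj(mw,f([.0095,y,z])),0) for y in(-.025,.025)],[np.round(proj(ms,f([.0095,y,z])),1) for y in(-.025,.025)])
df=cv2.absdiff(a,b).max(2)[110:180,330:420]; 
x=cv2.resize(b[125:175,350:400],(390,390),interpolation=cv2.INTER_CUBIC)
y=cv2.resize(d[180:300,260:380],(390,390),interpolation=cv2.INTER_CUBIC)
cv2.imwrite('pics/tips.png',np.hstack([x,y]))
ys,xs=np.where(df>40);print('diff rows',ys.min()+110,ys.max()+110,'cols',xs.min()+330,xs.max()+330)
E
```

```text
[0.57838654 0.35284394 0.07536365] 0.045785842469810586
0 [array([287., 214.]), array([355., 214.])] [array([369.6, 156.6]), array([379.7, 160.7])]
-0.02 [array([283., 224.]), array([358., 224.])] [array([370.1, 152.9]), array([380.3, 157. ])]
-0.04 [array([279., 237.]), array([362., 237.])] [array([370.6, 149.2]), array([380.9, 153.2])]
-0.06 [array([273., 252.]), array([367., 252.])] [array([371.1, 145.4]), array([381.5, 149.4])]
diff rows 117 175 cols 355 402
```

View pics/tips.png

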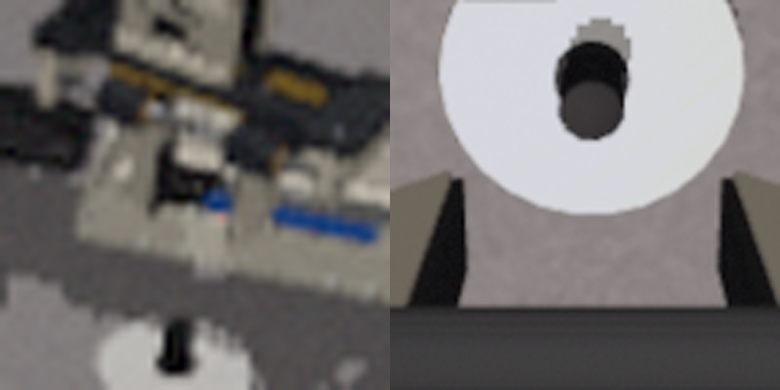

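The tips picture settles it. In the wrist crop the pads end at about (282,235) and (362,235). That spacing and row match a point about 40 mm behind the stated TCP, and the scene view agrees. The fingers therefore closed above the knob. I'll go lower in guarded steps and watch the force.

>>> {"op": "arm_command", "data": {
  "moves": [
    [[0, 0, 0.015], [0, 0, 0], 0.05],
    [[0, 0, 0.035], [0, 0, 0], 0.05],
    [[0, 0, 0.05], [0, 0, 0], 0.05],
    [[0, 0, 0.056], [0, 0, 0], 0.05],
    [[0, 0, 0.056], [0, 0, 0], 0.05]
  ]
}}

```text
time: 7.15
tool_pos: [0.5779, 0.3526, 0.0185]
tool_rot: [-3.14, 0.001, 1.571]
contact_force: [0.6, -0.1, 0.4]
opening: 0.0497
grip_force: 0.0
```

>>> {"op": "arm_command", "data": {
  "moves": [
    [[0, 0, 0.003], [0, 0, 0], 0.05],
    [[0, 0, 0.006], [0, 0, 0], 0.05],
    [[0, 0, 0.009], [0, 0, 0], 0.05],
    [[0, 0, 0.01], [0, 0, 0], 0.05],
    [[0, 0, 0.01], [0, 0, 0], 0.05]
  ]
}}

```text
time: 7.65
tool_pos: [0.5784, 0.3529, 0.0095]
tool_rot: [-3.142, 0.0, 1.571]
contact_force: [-0.7, 0.4, -0.1]
opening: 0.0496
grip_force: 0.0
```

No contact with the TCP reading below the disc top, which confirms the offset. Continue.

>>> {"op": "arm_command", "data": {
  "moves": [
    [[0, 0, 0.004], [0, 0, 0], 0.05],
    [[0, 0, 0.009], [0, 0, 0], 0.05],
    [[0, 0, 0.014], [0, 0, 0], 0.05],
    [[0, 0, 0.017], [0, 0, 0], 0.05],
    [[0, 0, 0.018], [0, 0, 0], 0.05]
  ]
}}

```text
time: 8.15
tool_pos: [0.5781, 0.3527, -0.0092]
tool_rot: [-3.141, 0.001, 1.571]
contact_force: [-0.0, 0.0, -0.1]
opening: 0.05
grip_force: 0.0
```

>>> {"op": "arm_command", "data": {
  "moves": [
    [[0, 0, 0.003], [0, 0, 0], 0.05],
    [[0, 0, 0.006], [0, 0, 0], 0.05],
    [[0, 0, 0.009], [0, 0, 0], 0.05],
    [[0, 0, 0.01], [0, 0, 0], 0.05],
    [[0, 0, 0.01], [0, 0, 0], 0.05]
  ]
}}

```text
time: 8.65
tool_pos: [0.5783, 0.3528, -0.0187]
tool_rot: [-3.141, 0.0, 1.571]
contact_force: [-0.8, -0.6, -0.3]
opening: 0.0501
grip_force: 0.0
```

>>> {"op": "arm_command", "data": {
  "moves": [
    [[0, 0, 0], [0, 0, 0], 0.03],
    [[0, 0, 0], [0, 0, 0], 0.01],
    [[0, 0, 0], [0, 0, 0], 0.01],
    [[0, 0, 0], [0, 0, 0], 0.01],
    [[0, 0, 0], [0, 0, 0], 0.01]
  ],
  "squeeze": 25
}}

```text
time: 9.15
tool_pos: [0.5785, 0.3529, -0.0183]
tool_rot: [3.142, 0.0, 1.571]
contact_force: [-0.6, -0.1, 0.7]
opening: 0.0171
grip_force: 25.0
```

>>> {"op": "arm_command", "data": {
  "moves": [
    [[0, 0, 0], [0, 0, 0], 0.01],
    [[0, 0, 0], [0, 0, 0], 0.01],
    [[0, 0, -0.003], [0, 0, 0], 0.01],
    [[0, 0, -0.01], [0, 0, 0], 0.01],
    [[0, 0, -0.02], [0, 0, 0], 0.01]
  ]
}}

```text
time: 9.65
tool_pos: [0.578, 0.3526, 0.0016]
tool_rot: [-3.14, 0.001, 1.571]
contact_force: [1.1, 0.1, -1.9]
opening: 0.0176
grip_force: 25.0
```

Gripped: opening 17.5 mm, 25 N, and the weight shows in the force. Lift and measure the cover in the hand.

>>> {"op": "arm_command", "data": {
  "moves": [
    [[0, 0, -0.025], [0, 0, 0], 0.01],
    [[0, 0, -0.065], [0, 0, 0], 0.01],
    [[0, 0, -0.11], [0, 0, 0], 0.01],
    [[0, 0, -0.155], [0, 0, 0], 0.01],
    [[0, 0, -0.19], [0, 0, 0], 0.01]
  ]
}}

```text
time: 10.15
tool_pos: [0.5789, 0.3531, 0.196]
tool_rot: [3.138, -0.002, 1.571]
contact_force: [1.9, 0.8, -1.8]
opening: 0.0169
grip_force: 25.0
```

>>> {"op": "arm_command", "data": {
  "moves": [
    [[-0.03, -0.006, -0.015], [0, 0, 0], 0.01],
    [[-0.07, -0.014, -0.025], [0, 0, 0], 0.01],
    [[-0.112, -0.022, -0.03], [0, 0, 0], 0.01],
    [[-0.154, -0.03, -0.03], [0, 0, 0], 0.01],
    [[-0.196, -0.038, -0.03], [0, 0, 0], 0.01]
  ]
}}

```text
time: 10.65
tool_pos: [0.5399, 0.1554, 0.2229]
tool_rot: [3.14, -0.0, 1.571]
contact_force: [1.3, -0.3, -1.7]
opening: 0.0171
grip_force: 25.0
```

>>> {"op": "arm_command", "data": {
  "moves": [
    [[-0.042, -0.0085, 0], [0, 0, 0], 0.01],
    [[-0.084, -0.017, 0], [0, 0, 0], 0.01],
    [[-0.126, -0.0255, 0], [0, 0, 0], 0.01],
    [[-0.168, -0.034, 0], [0, 0, 0], 0.01],
    [[-0.21, -0.0425, 0], [0, 0, 0], 0.01]
  ]
}}

```text
time: 11.15
tool_pos: [0.4974, -0.0547, 0.2227]
tool_rot: [3.14, 0.001, 1.571]
contact_force: [1.1, -0.5, -1.6]
opening: 0.0173
grip_force: 25.0
```

>>> {"op": "arm_command", "data": {
  "moves": [
    [[-0.042, -0.0085, 0], [0, 0, 0], 0.01],
    [[-0.084, -0.017, 0], [0, 0, 0], 0.01],
    [[-0.126, -0.0255, 0], [0, 0, 0], 0.01],
    [[-0.16, -0.032, 0], [0, 0, 0], 0.01],
    [[-0.18, -0.036, 0], [0, 0, 0], 0.01]
  ]
}}

```text
time: 11.65
tool_pos: [0.4612, -0.2358, 0.2226]
tool_rot: [3.141, 0.002, 1.569]
contact_force: [0.3, 0.7, -1.3]
opening: 0.0174
grip_force: 25.0
```

>>> {"op": "arm_command", "data": {
  "moves": [
    [[0, 0, 0], [0, 0, 0], 0.01],
    [[0, 0, 0], [0, 0, 0], 0.01],
    [[0, 0, 0], [0, 0, 0], 0.01],
    [[0, 0, 0], [0, 0, 0], 0.01],
    [[0, 0, 0], [0, 0, 0], 0.01]
  ]
}}

```text
time: 12.15
tool_pos: [0.4622, -0.2322, 0.2218]
tool_rot: [3.141, 0.0, 1.572]
contact_force: [-0.0, 0.0, -1.8]
opening: 0.0172
grip_force: 25.0
```

```bash
python3 - <<'E'
from h import *
from scipy.optimize import least_squares
s=robot.observe();print(s['tool_pos'],s['tool_rot'],s['time'],s['opening'])
m,im=grab('wrist','held.png')
zt=s['tool_pos'][2]+.0185+.012
hsv=cv2.cvtColor(im,cv2.COLOR_RGB2HSV)
mk=cv2.inRange(hsv,(0,0,160),(180,60,255)); mk[245:]=0
c,_=cv2.findContours(mk,cv2.RETR_EXTERNAL,cv2.CHAIN_APPROX_NONE)
c=max(c,key=cv2.contourArea)[:,0];print('bbox',c.min(0),c.max(0),len(c))
c=c[c[:,1]<225]
P=np.array([ray(m,u,v,zt)[:2] for u,v in c])
r=least_squares(lambda q:np.hypot(*(P-q[:2]).T)-q[2],[*s['tool_pos'][:2],.045],loss='soft_l1',f_scale=.001)
r2=least_squares(lambda q:np.hypot(*(P-q[:2]).T)-.045,s['tool_pos'][:2],loss='soft_l1',f_scale=.001)
print(r.x,r2.x,np.abs(r2.fun).max(),'rel',r2.x-s['tool_pos'][:2])
cv2.imwrite('pics/held_crop.png',im[:,:,::-1])
E
```

```text
[ 0.46220728 -0.23224239  0.22180482] [3.14139240e+00 1.10667600e-04 1.57219502e+00] 12.15 0.017210778139108297
bbox [391 229] [417 244] 69Traceback (most recent call last):
  File "<stdin>", line 12, in <module>
    return func(*args, **kwargs)
    vector_fun = VectorFunction(
        fun_wrapped,
    ...<6 lines>...
        workers=workers
    )
    self._update_fun()
    ~~~~~~~~~~~~~~~~^^
    self.f = self.fun_wrapped(xp_copy(self.x))
             ~~~~~~~~~~~~~~~~^^^^^^^^^^^^^^^^^
    return np.atleast_1d(self.fun(x))
                         ~~~~~~~~^^^
    return self.f(x, *self.args, **self.kwargs)
           ~~~~~~^^^^^^^^^^^^^^^^^^^^^^^^^^^^^^
  File "<stdin>", line 12, in <lambda>
ValueError: operands could not be broadcast together with shapes (0,) (2,)
```

The disc is shaded here, so brightness fails. I'll find its edge by radial gradient around the expected circle instead, and do the same for the cup rim.

```bash
cat >> h.py <<'E'
from scipy.optimize import least_squares
def circ(im,m,c,z,R,vmax,span=.01,n=180,angs=None,outer=False):
    g=cv2.GaussianBlur(cv2.cvtColor(im,cv2.COLOR_RGB2LAB).astype(np.float32),(3,3),0)
    rs=np.arange(R-span,R+span,.0004);P=[]
    for a in np.linspace(0,2*np.pi,n,endpoint=False):
        X=[np.array([c[0]+r*np.cos(a),c[1]+r*np.sin(a),z]) for r in rs]
        uv=np.float32([proj(m,x) for x in X])
        if uv[:,1].max()>vmax: continue
        v=cv2.remap(g,uv[:,:1],uv[:,1:],cv2.INTER_LINEAR)[:,0]
        d=np.linalg.norm(v[6:]-v[:-6],axis=1)
        if d.max()<12: continue
        k=d.argmax()+3
        if outer: k=np.where(d>0.6*d.max())[0][-1]+1
        P.append(X[k][:2])
    P=np.array(P); f=lambda q:np.hypot(*(P-q[:2]).T)-R
    r=least_squares(f,c[:2],loss='cauchy',f_scale=.0007)
    return r.x,len(P),np.median(np.abs(r.fun))
E
python3 - <<'E'
from h import *
s=robot.observe(); m=robot.camera_model('wrist'); im=cv2.imread('pics/held.png')[:,:,::-1].copy()
tp=np.array(s['tool_pos'])
for dz in (-.003,0,.003):
    x=circ(im,m,tp,tp[2]+.0305+dz,.045,226); print(dz,x,'rel',x[0]-tp[:2])
print('predicted far edge',proj(m,tp+[0,.045,.0305]),[im[r,320].tolist() for r in range(140,235,6)])
print(proj(m,np.array([.4455,-.3215,.04])))
print(proj(m,tp+[.0,.0,.0605]))
E
```

```text
-0.003 (array([ 0.46289503, -0.23654582]), 60, np.float64(0.00015814840212995812)) rel [ 0.00072044 -0.00416999]
0 (array([ 0.4631003 , -0.23594653]), 59, np.float64(9.594971574545391e-05)) rel [ 0.0009257 -0.0035707]
0.003 (array([ 0.46328825, -0.23532816]), 58, np.float64(0.0002679036213253799)) rel [ 0.00111366 -0.00295233]
predicted far edge [np.float64(320.6730136101348), np.float64(175.02724694852108)] [[134, 127, 125], [130, 123, 123], [132, 125, 124], [127, 120, 118], [129, 122, 122], [134, 127, 126], [129, 121, 121], [136, 131, 128], [138, 135, 131], [134, 131, 127], [138, 135, 131], [134, 132, 128], [138, 135, 131], [132, 129, 125], [135, 131, 127], [133, 130, 126]]
[np.float64(309.49372942671204), np.float64(234.84826715414937)]
[np.float64(320.37531908387854), np.float64(268.64294310331655)]
```

The edge fit is clean: the cover sits at (+0.9, -3.6) mm relative to the tool. Before the grasp it read about -0.8 mm in y, so I'll check whether the cover tilted in the hand.

```bash
python3 - <<'E'
from h import *
s=robot.observe(); m=robot.camera_model('wrist'); im=cv2.imread('pics/held.png')[:,:,::-1].copy()
tp=np.array(s['tool_pos'])
g=cv2.GaussianBlur(cv2.cvtColor(im,cv2.COLOR_RGB2LAB).astype(np.float32),(3,3),0)
Q=[];A=[]
c0=tp+[.0009,-.0036,.0305]
for a in np.linspace(0,2*np.pi,360,endpoint=False):
    rs=np.arange(.039,.051,.0003);uv=np.float32([proj(m,c0+r*np.array([np.cos(a),np.sin(a),0])) for r in rs])
    if uv[:,1].max()>238: continue
    v=cv2.remap(g,uv[:,:1],uv[:,1:],cv2.INTER_LINEAR)[:,0];d=np.linalg.norm(v[6:]-v[:-6],axis=1)
    if d.max()>12: Q.append(uv[d.argmax()+3]);A.append(a)
Q=np.array(Q);Rm=np.array(m['R']);cc=-Rm.T@np.array(m['t'])
D=np.array([Rm.T@[(u-m['cx'])/m['fx'],(v-m['cy'])/m['fy'],1] for u,v in Q])
def f(q):
    n=np.array([np.sin(q[4]),-np.sin(q[3]),1]);n/=np.linalg.norm(n);c=tp+q[:3]
    X=cc+D*(((c-cc)@n)/(D@n))[:,None]; return np.linalg.norm(X-c,axis=1)-.045
for free in('xyz','tilt'):
    F=(lambda q:f([*q,0,0])) if free=='xyz' else f
    r=least_squares(F,[0,0,.03]+([] if free=='xyz' else [0,0]),loss='cauchy',f_scale=.0005,x_scale=.01)
    sd=np.sqrt(np.diag(np.linalg.pinv(r.jac.T@r.jac)))*.0003
    print(free,np.round(r.x,4),'sd',np.round(sd,4),len(Q),np.median(abs(r.fun)))
# cup refit with cup1
T=(np.array([.41867529,-.31124906,.260488]),Ro.from_euler('xyz',[-3.14127068,-5.8e-5,1.568739]))
Rt=Ro.from_euler('xyz',s['tool_rot']).as_matrix();Rc=Rm@Rt; tc=Rm@tp+np.array(m['t'])
m1=dict(m);m1['R']=Rc@T[1].as_matrix().T;m1['t']=tc-m1['R']@T[0]
ic=cv2.imread('pics/cup1.png')[:,:,::-1].copy()
for sp in(.005,.008): print('cup',circ(ic,m1,np.array([.4455,-.3215]),.04,.045,240,sp,outer=True),circ(ic,m1,np.array([.4455,-.3215]),.04,.045,240,sp))
it,mt=cv2.imread('pics/top0.png')[:,:,::-1].copy(),robot.camera_model('top')
print('cup top',circ(it,mt,np.array([.443,-.32]),.04,.045,400,.012,outer=True),'cover top',circ(it,mt,np.array([.577,.35]),.012,.045,400,.012))
E
```

```text
xyz [ 0.0009 -0.0034  0.0299] sd [0.0001 0.0001 0.0004] 131 8.284435327134826e-05
tilt [ 0.0008 -0.0035  0.0327 -0.1068 -0.0136] sd [0.0001 0.0001 0.001  0.0381 0.0123] 131 0.00010201171384064539
cup (array([ 0.44577013, -0.32211446]), 180, np.float64(0.003021574075836652)) (array([ 0.44573024, -0.32300045]), 180, np.float64(0.00377204835793667))
cup (array([ 0.44577938, -0.32221758]), 180, np.float64(0.0031213821752225576)) (array([ 0.44578098, -0.32296277]), 180, np.float64(0.004023667397663803))
cup top (array([ 0.44280711, -0.32209152]), 180, np.float64(0.0011073661329849029)) cover top (array([0.57626743, 0.3476529 ]), 180, np.float64(0.0005080705044589913))
```

The tilt is not significant (about 0.1 ± 0.04 rad and poorly observable), and z agrees. The far wrist fit may be biased by about 2 mm in y. Before placing, I'll look at the cup from closer, with another yaw so the held cover doesn't hide it.

>>> {"op": "arm_command", "data": {
  "moves": [
    [[-0.009, -0.013, 0.004], [0, 0, 0.14], 0.01],
    [[-0.018, -0.025, 0.008], [0, 0, 0.28], 0.01],
    [[-0.027, -0.038, 0.012], [0, 0, 0.42], 0.01],
    [[-0.036, -0.051, 0.016], [0, 0, 0.56], 0.01],
    [[-0.045, -0.063, 0.02], [0, 0, 0.7], 0.01]
  ]
}}

```text
time: 12.7
tool_pos: [0.3986, -0.2781, 0.2016]
tool_rot: [3.141, 0.0, 0.866]
contact_force: [0.5, -0.3, -1.2]
opening: 0.0174
grip_force: 25.0
```

>>> {"op": "arm_command", "data": {
  "moves": [
    [[-0.015, -0.004, 0.014], [0, 0, 0.14], 0.01],
    [[-0.03, -0.008, 0.028], [0, 0, 0.28], 0.01],
    [[-0.045, -0.012, 0.042], [0, 0, 0.42], 0.01],
    [[-0.06, -0.016, 0.056], [0, 0, 0.56], 0.01],
    [[-0.075, -0.02, 0.07], [0, 0, 0.7], 0.01]
  ]
}}

```text
time: 13.2
tool_pos: [0.3351, -0.3227, 0.1313]
tool_rot: [3.141, -0.0, 0.166]
contact_force: [0.4, -0.6, -1.0]
opening: 0.0172
grip_force: 25.0
```

>>> {"op": "arm_command", "data": {
  "moves": [
    [[0, 0, 0], [0, 0, 0.12], 0.01],
    [[0, 0, 0], [0, 0, 0.171], 0.01],
    [[0, 0, 0], [0, 0, 0.171], 0.01],
    [[0, 0, 0], [0, 0, 0.171], 0.01],
    [[0, 0, 0], [0, 0, 0.171], 0.01]
  ]
}}

```text
time: 13.7
tool_pos: [0.3355, -0.3225, 0.1318]
tool_rot: [3.141, -0.0, 0.001]
contact_force: [0.3, 0.2, -1.3]
opening: 0.0173
grip_force: 25.0
```

```bash
python3 - <<'E'
from h import *
s=robot.observe();tp=np.array(s['tool_pos']);print(tp,s['tool_rot'],s['time'],s['opening'],s['contact_force'])
m,im=grab('wrist','cup2.png')
c0=np.array([.4457,-.322])
print('pred cup',proj(m,np.array([*c0,.04])))
for o in (True,False): print(circ(im,m,c0,.04,.045,300,.008,outer=o),circ(im,m,c0,.04,.041,300,.003))
x=circ(im,m,tp+[-.0035,-.001,0],tp[2]+.0305,.045,226);print('held',x,x[0]-tp[:2])
cv2.imwrite('pics/cup2v.png',im[:,:,::-1])
E
```

```text
[ 0.33553711 -0.32250042  0.13176199] [ 3.14126077e+00 -1.67845037e-04  1.42380328e-03] 13.7 0.017319729077508606 [ 0.28922973  0.22117805 -1.2912631 ]
pred cup [np.float64(321.96890938567736), np.float64(79.68054924466948)]
(array([ 0.44555919, -0.32237447]), 180, np.float64(0.0012094524296834067)) (array([ 0.44549687, -0.32264358]), 180, np.float64(0.00013940913046467385))
(array([ 0.44548421, -0.32272869]), 180, np.float64(0.0038283264096191302)) (array([ 0.44549687, -0.32264358]), 180, np.float64(0.00013940913046467385))
held (array([ 0.33297231, -0.32189665]), 54, np.float64(0.0003647817103683282)) [-0.0025648   0.00060378]
```

View pics/cup2v.png

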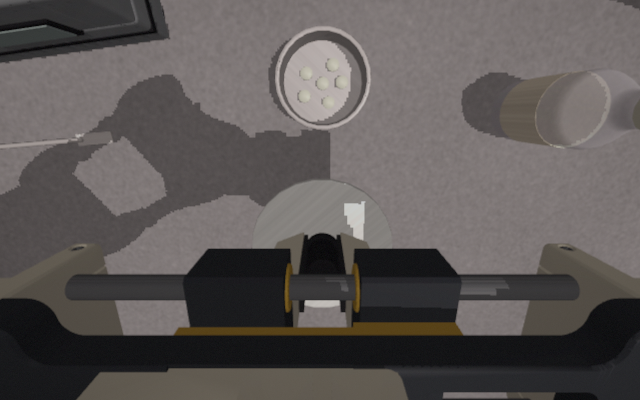

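The close view shows the cup at (322,80), with the inner rim fit to 0.14 mm giving (0.4455, -0.3226), consistent with the earlier view. The held disc's far edge is at row 180, the spatula at (60,140) and the bottle at (570,108). Next I'll jointly fit the tilt of the held cover from both images, in the tool frame.

```bash
python3 - <<'E'
from h import *
s=robot.observe(); m=robot.camera_model('wrist');Rm=np.array(m['R']);tp=np.array(s['tool_pos'])
Rt=Ro.from_euler('xyz',s['tool_rot']).as_matrix();Rc=Rm@Rt;tc=Rm@tp+np.array(m['t']);mm=dict(m);mm['R']=Rc;mm['t']=tc
DD=[]
for fn in('held.png','cup2.png'):
    im=cv2.imread('pics/'+fn)[:,:,::-1].copy();g=cv2.GaussianBlur(cv2.cvtColor(im,cv2.COLOR_RGB2LAB).astype(np.float32),(3,3),0)
    c0=np.array([-.003,.0005,-.0305]);Q=[]
    for a in np.linspace(0,2*np.pi,360,endpoint=False):
        rs=np.arange(.040,.050,.0003);uv=np.float32([proj(mm,c0+r*np.array([np.cos(a),np.sin(a),0])) for r in rs])
        if uv[:,1].max()>240: continue
        v=cv2.remap(g,uv[:,:1],uv[:,1:],cv2.INTER_LINEAR)[:,0];d=np.linalg.norm(v[6:]-v[:-6],axis=1)
        if d.max()>10: Q.append(uv[d.argmax()+3])
    Q=np.array(Q);DD.append(np.array([Rc.T@[(u-m['cx'])/m['fx'],(v-m['cy'])/m['fy'],1] for u,v in Q]))
cc=-Rc.T@tc
def f(q,D):
    n=np.array([q[3],q[4],-1]);n/=np.linalg.norm(n);c=q[:3]
    X=cc+D*(((c-cc)@n)/(D@n))[:,None];return np.linalg.norm(X-c,axis=1)-.045
for D in(DD[0],DD[1],np.vstack(DD)):
    r=least_squares(f,[-.003,0,-.03,0,0],args=(D,),loss='cauchy',f_scale=.0003,x_scale=.01)
    print(len(D),np.round(r.x,4),np.median(abs(r.fun)))
    # constrained: depth and knob axis through grip point (-0.0008,.0005,-.049)
    h=lambda q,D:f([-.0008+q[2]-q[0]*.0185,q[1]*0+.0003-q[1]*.0185,-.0305,q[0],q[1]],D)
    r=least_squares(h,[0,0,0],args=(D,),loss='cauchy',f_scale=.0003,x_scale=.01);print('  con',np.round(r.x,4),np.median(abs(r.fun)))
E
```

```text
147 [-0.0033 -0.0002 -0.032   0.0926 -0.0175] 8.9537621564037e-05
  con [ 0.0398  0.0221 -0.0017] 0.00015439113916753539
113 [-0.0028 -0.0007 -0.0321  0.1065 -0.1164] 0.00011066232938861109
  con [0.2311 0.0551 0.0017] 0.00022797661499123628
260 [-0.0032 -0.0004 -0.0323  0.1187 -0.0504] 0.00020121385238344724
  con [ 0.0826  0.0292 -0.0011] 0.0002498643920652299
```

There's moderate evidence that the cover leans about 0.1 rad about the finger axis, with the tool +x edge low. I'll turn back to yaw 90°, counter-tilt by about 0.09 rad about tool y, and lower gently so it settles level.

>>> {"op": "arm_command", "data": {
  "moves": [
    [[0.011, 0, -0.015], [0, 0, -0.14], 0.01],
    [[0.022, 0, -0.03], [0, 0, -0.28], 0.01],
    [[0.033, 0, -0.04], [0, 0, -0.42], 0.01],
    [[0.044, 0, -0.05], [0, 0, -0.56], 0.01],
    [[0.055, 0, -0.05], [0, 0, -0.7], 0.01]
  ]
}}

```text
time: 14.25
tool_pos: [0.3914, -0.3231, 0.1831]
tool_rot: [3.139, -0.0, 0.707]
contact_force: [0.6, -0.7, -1.7]
opening: 0.0174
grip_force: 25.0
```

>>> {"op": "arm_command", "data": {
  "moves": [
    [[0.0084, 0.007, 0], [0, 0, -0.14], 0.01],
    [[0.0168, 0.014, 0], [0, 0, -0.28], 0.01],
    [[0.025, 0.021, 0], [0, 0, -0.42], 0.01],
    [[0.0336, 0.028, 0], [0, 0, -0.56], 0.01],
    [[0.042, 0.0354, 0], [0, 0, -0.7], 0.01]
  ]
}}

```text
time: 14.75
tool_pos: [0.4458, -0.3224, 0.1816]
tool_rot: [-3.141, -0.0, 1.407]
contact_force: [-0.8, 0.4, -2.1]
opening: 0.0173
grip_force: 25.0
```

>>> {"op": "arm_command", "data": {
  "moves": [
    [[0, 0, 0], [0, 0, -0.12], 0.01],
    [[0, 0, 0], [0, 0, -0.171], 0.01],
    [[0, 0, 0], [0, 0, -0.171], 0.01],
    [[0, 0, 0], [0, 0, -0.171], 0.01],
    [[0, 0, 0], [0, 0, -0.171], 0.01]
  ]
}}

```text
time: 15.25
tool_pos: [0.4452, -0.3226, 0.1816]
tool_rot: [-3.142, 0.0, 1.57]
contact_force: [-0.1, -1.0, -1.5]
opening: 0.0169
grip_force: 25.0
```

```bash
python3 - <<'E'
from h import *
s=robot.observe();tp=np.array(s['tool_pos']);R=Ro.from_euler('xyz',s['tool_rot']);print(tp,s['tool_rot'],s['time'],s['contact_force'])
T=Ro.from_euler('xyz',[np.pi,0,np.pi/2])*Ro.from_rotvec([0,.09,0]);G=np.array([-.0012,.0003,-.049])
for h in(.03,0):
    p=np.array([.4456,-.3225,.0635+h])-T.apply(G)
    print(h,p,T.as_euler('xyz'),'shift',np.round(R.inv().apply(p-tp),4),'rot',np.round((R.inv()*T).as_rotvec(),3))
print('down in new tool',T.inv().apply([0,0,-1]))
x=circ(grab('wrist')[1],robot.camera_model('wrist'),tp+[0,-.003,0],tp[2]+.0305,.045,226);print('held',x,x[0]-tp[:2])
E
```

```text
[ 0.44522613 -0.32261087  0.18162983] [-3.14156686e+00  8.89032087e-05  1.56988207e+00] 15.25 [-0.11680335 -1.00260913 -1.46231334]
0.03 [ 0.4453     -0.31690081  0.04480617] [ 3.14159265 -0.09        1.57079633] shift [5.700e-03 1.000e-04 1.368e-01] rot [ 0.     0.09  -0.001]
0 [ 0.4453     -0.31690081  0.01480617] [ 3.14159265 -0.09        1.57079633] shift [5.700e-03 1.000e-04 1.668e-01] rot [ 0.     0.09  -0.001]
down in new tool [-8.98785492e-02 -1.17961196e-16  9.95952733e-01]
held (array([ 0.4477963 , -0.32444069]), 54, np.float64(0.0005096159926739931)) [ 0.00257017 -0.00182982]
```

>>> {"op": "arm_command", "data": {
  "moves": [
    [[0.001, 0, 0.02], [0, 0.03, 0], 0.01],
    [[0.003, 0, 0.055], [0, 0.06, 0], 0.01],
    [[0.0057, 0, 0.095], [0, 0.09, 0], 0.01],
    [[0.0057, 0, 0.125], [0, 0.09, 0], 0.01],
    [[0.0057, 0, 0.137], [0, 0.09, 0], 0.01]
  ]
}}

```text
time: 15.8
tool_pos: [0.4431, -0.3154, 0.0403]
tool_rot: [-3.137, -0.096, 1.569]
contact_force: [-0.8, -0.4, -2.2]
opening: 0.0172
grip_force: 25.0
```

>>> {"op": "arm_command", "data": {
  "moves": [
    [[-0.0004, 0, 0.004], [0, 0, 0], 0.01],
    [[-0.0008, 0, 0.009], [0, 0, 0], 0.01],
    [[-0.0013, 0, 0.014], [0, 0, 0], 0.01],
    [[-0.0016, 0, 0.018], [0, 0, 0], 0.01],
    [[-0.0016, 0, 0.018], [0, 0, 0], 0.01]
  ]
}}

```text
time: 16.3
tool_pos: [0.4454, -0.3169, 0.0267]
tool_rot: [3.141, -0.09, 1.571]
contact_force: [-0.4, -0.7, -1.2]
opening: 0.017
grip_force: 25.0
```

```bash
python3 - <<'E'
from h import *
s=robot.observe();tp=np.array(s['tool_pos']);R=Ro.from_euler('xyz',s['tool_rot']);G=np.array([-.0012,.0003,-.049])
print(tp,s['tool_rot'],s['time'],s['contact_force'],'G',tp+R.apply(G))
m,im=grab('scene','sc_cup.png')
E
```

```text
[ 0.44537136 -0.31690536  0.02672394] [ 3.14126044 -0.08964772  1.57096156] 16.3 [-0.41693747 -0.65563638 -1.19886806] G [ 0.445656   -0.32248736  0.07541984]
```

>>> {"op": "arm_command", "data": {
  "moves": [
    [[-0.0002, 0, 0.002], [0, 0, 0], 0.01],
    [[-0.0004, 0, 0.004], [0, 0, 0], 0.01],
    [[-0.0005, 0, 0.006], [0, 0, 0], 0.01],
    [[-0.0007, 0, 0.008], [0, 0, 0], 0.01],
    [[-0.0007, 0, 0.008], [0, 0, 0], 0.01]
  ]
}}

```text
time: 16.85
tool_pos: [0.4453, -0.3168, 0.0185]
tool_rot: [3.142, -0.09, 1.571]
contact_force: [-0.4, 0.5, 1.0]
opening: 0.0175
grip_force: 25.0
```

Light contact (about 2.4 N), 3.7 mm above the seated height. That is what a disc edge touching at about 0.08 rad would give, so the cover was held straighter than fitted. I'll undo the tilt about the grip point gradually.

>>> {"op": "arm_command", "data": {
  "moves": [
    [[-0.0007, 0, 0], [0, -0.015, 0], 0.01],
    [[-0.0015, 0, 0], [0, -0.03, 0], 0.01],
    [[-0.0022, 0, 0], [0, -0.045, 0], 0.01],
    [[-0.0022, 0, 0], [0, -0.045, 0], 0.01],
    [[-0.0022, 0, 0], [0, -0.045, 0], 0.01]
  ]
}}

```text
time: 17.35
tool_pos: [0.4453, -0.319, 0.0184]
tool_rot: [3.142, -0.045, 1.571]
contact_force: [-0.0, 0.0, -2.0]
opening: 0.0172
grip_force: 25.0
```

>>> {"op": "arm_command", "data": {
  "moves": [
    [[-0.0001, 0, 0.001], [0, 0, 0], 0.01],
    [[-0.0001, 0, 0.001], [0, 0, 0], 0.01],
    [[-0.0001, 0, 0.0015], [0, 0, 0], 0.01],
    [[-0.0001, 0, 0.0015], [0, 0, 0], 0.01],
    [[-0.0001, 0, 0.0015], [0, 0, 0], 0.01]
  ]
}}

```text
time: 17.85
tool_pos: [0.4452, -0.3192, 0.0168]
tool_rot: [-3.142, -0.045, 1.571]
contact_force: [-1.5, -0.6, -1.3]
opening: 0.0172
grip_force: 25.0
```

Contact is gone, so that was right. Finish levelling, then lower.

>>> {"op": "arm_command", "data": {
  "moves": [
    [[-0.0007, 0, 0], [0, -0.012, 0], 0.01],
    [[-0.0014, 0, 0], [0, -0.025, 0], 0.01],
    [[-0.002, 0, 0], [0, -0.04, 0], 0.01],
    [[-0.002, 0, 0], [0, -0.04, 0], 0.01],
    [[-0.002, 0, 0], [0, -0.04, 0], 0.01]
  ]
}}

```text
time: 18.35
tool_pos: [0.4453, -0.3209, 0.0168]
tool_rot: [3.142, -0.005, 1.571]
contact_force: [0.1, -0.3, -1.7]
opening: 0.0173
grip_force: 25.0
```

>>> {"op": "arm_command", "data": {
  "moves": [
    [[0, 0, 0.0005], [0, 0, 0], 0.01],
    [[0, 0, 0.001], [0, 0, 0], 0.01],
    [[0, 0, 0.0015], [0, 0, 0], 0.01],
    [[0, 0, 0.0015], [0, 0, 0], 0.01],
    [[0, 0, 0.0015], [0, 0, 0], 0.01]
  ]
}}

```text
time: 18.85
tool_pos: [0.4452, -0.3211, 0.0152]
tool_rot: [-3.142, -0.005, 1.571]
contact_force: [0.1, -0.2, -1.6]
opening: 0.0173
grip_force: 25.0
```

>>> {"op": "arm_command", "data": {
  "moves": [
    [[0, 0, 0.0005], [0, 0, 0], 0.01],
    [[0, 0, 0.0005], [0, 0, 0], 0.01],
    [[0, 0, 0.001], [0, 0, 0], 0.01],
    [[0, 0, 0.001], [0, 0, 0], 0.01],
    [[0, 0, 0.001], [0, 0, 0], 0.01]
  ]
}}

```text
time: 19.35
tool_pos: [0.4453, -0.3211, 0.0146]
tool_rot: [3.141, -0.005, 1.571]
contact_force: [-2.1, 1.6, 3.8]
opening: 0.0175
grip_force: 25.0
```

Contact at 0.0146, the expected seating height. Release and rise.

>>> {"op": "arm_command", "data": {
  "moves": [
    [[0, 0, -0.0005], [0, 0, 0], 0.019],
    [[0, 0, -0.0005], [0, 0, 0], 0.022],
    [[0, 0, -0.0005], [0, 0, 0], 0.028],
    [[0, 0, -0.0005], [0, 0, 0], 0.04],
    [[0, 0, -0.0005], [0, 0, 0], 0.05]
  ]
}}

```text
time: 19.85
tool_pos: [0.4453, -0.3211, 0.0146]
tool_rot: [-3.142, -0.005, 1.571]
contact_force: [0.5, 0.7, 0.4]
opening: 0.0394
grip_force: 0.0
```

>>> {"op": "arm_command", "data": {
  "moves": [
    [[0, 0, 0], [0, 0, 0], 0.05],
    [[0, 0, -0.01], [0, 0, 0], 0.05],
    [[0, 0, -0.03], [0, 0, 0], 0.05],
    [[0, 0, -0.06], [0, 0, 0], 0.05],
    [[0, 0, -0.1], [0, 0, 0], 0.05]
  ]
}}

```text
time: 20.35
tool_pos: [0.4445, -0.3209, 0.1152]
tool_rot: [-3.14, -0.007, 1.571]
contact_force: [1.4, 0.3, -0.2]
opening: 0.0504
grip_force: 0.0
```

>>> {"op": "arm_command", "data": {
  "moves": [
    [[-0.03, 0, -0.03], [0, 0, 0], 0.05],
    [[-0.06, 0, -0.06], [0, 0, 0], 0.05],
    [[-0.07, 0, -0.09], [0, 0, 0], 0.05],
    [[-0.07, 0, -0.12], [0, 0, 0], 0.05],
    [[-0.07, 0, -0.12], [0, 0, 0], 0.05]
  ]
}}

```text
time: 20.85
tool_pos: [0.4464, -0.3941, 0.2398]
tool_rot: [3.136, 0.002, 1.57]
contact_force: [0.8, -0.1, -1.0]
opening: 0.05
grip_force: 0.0
```

```bash
python3 - <<'E'
from h import *
s=robot.observe();tp=np.array(s['tool_pos']);print(tp,s['tool_rot'],s['time'],s['contact_force'])
m,im=grab('wrist','done1.png')
print('pred',proj(m,np.array([.4455,-.3225,.045])))
for z in(.042,.045,.048,.052): print(z,circ(im,m,np.array([.4455,-.3225]),z,.045,235,.008))
print('cup wall base',circ(im,m,np.array([.4455,-.3225]),.0,.045,235,.006))
# knob top
g=cv2.cvtColor(im,cv2.COLOR_RGB2GRAY);u,v=map(int,proj(m,np.array([.4455,-.3225,.075])))
mk=np.zeros_like(g);cv2.circle(mk,(u,v),22,255,-1);c,_=cv2.findContours(((g<60)&(mk>0)).astype(np.uint8),cv2.RETR_EXTERNAL,cv2.CHAIN_APPROX_NONE)
c=max(c,key=cv2.contourArea)[:,0];print('knob pix',c.min(0),c.max(0),'pred knob top',(u,v),'axis base',proj(m,np.array([.4455,-.3225,.045])))
E
```

```text
[ 0.44644412 -0.39410259  0.23977033] [3.13557035e+00 1.85975634e-03 1.57014996e+00] 20.85 [ 0.75884054 -0.08808632 -0.98048495]
pred [np.float64(319.5759015586766), np.float64(119.06557754251617)]
0.042 (array([ 0.44596282, -0.32330257]), 175, np.float64(0.00018567617894865718))
0.045 (array([ 0.44596256, -0.32321077]), 175, np.float64(0.0001950439378483465))
0.048 (array([ 0.44604109, -0.32312355]), 175, np.float64(0.000422318150014242))
0.052 (array([ 0.44678982, -0.32304411]), 176, np.float64(0.000909930269556658))
cup wall base (array([ 0.44097005, -0.32332095]), 173, np.float64(0.003998923959793704))
knob pix [313 112] [327 127] pred knob top (319, 119) axis base [np.float64(319.5759015586766), np.float64(119.06557754251617)]
```

The cover is seated: a full-circle fit at rim height with 0.2 mm residual, centred within 0.5 mm of the cup and level. Next is the hood handle. I'll go to a viewpoint short of it, with yaw matched to the bar.

>>> {"op": "arm_command", "data": {
  "moves": [
    [[0.045, 0.006, -0.01], [0, 0, -0.03], 0.05],
    [[0.09, 0.012, -0.02], [0, 0, -0.06], 0.05],
    [[0.135, 0.018, -0.03], [0, 0, -0.09], 0.05],
    [[0.18, 0.024, -0.04], [0, 0, -0.113], 0.05],
    [[0.22, 0.029, -0.04], [0, 0, -0.113], 0.05]
  ]
}}

```text
time: 21.4
tool_pos: [0.4741, -0.1701, 0.276]
tool_rot: [3.14, -0.005, 1.685]
contact_force: [-0.0, 0.0, -0.0]
opening: 0.0501
grip_force: 0.0
```

>>> {"op": "arm_command", "data": {
  "moves": [
    [[0.01, 0, 0], [0, 0, 0], 0.05],
    [[0.014, 0, 0], [0, 0, 0], 0.05],
    [[0.014, 0, 0], [0, 0, 0], 0.05],
    [[0.014, 0, 0], [0, 0, 0], 0.05],
    [[0.014, 0, 0], [0, 0, 0], 0.05]
  ]
}}

```text
time: 21.9
tool_pos: [0.4725, -0.1597, 0.2751]
tool_rot: [-3.141, -0.005, 1.682]
contact_force: [0.2, -0.1, -0.0]
opening: 0.0499
grip_force: 0.0
```

```bash
python3 - <<'E'
from h import *
s=robot.observe();tp=np.array(s['tool_pos']);print(tp,s['tool_rot'],s['time'])
m,im=grab('wrist','hood1.png');g=cv2.cvtColor(im,cv2.COLOR_RGB2GRAY)
M=np.array([.4815,-.042]);d=np.array([-.1135,.9935]);n=np.array([.9935,.1135])
print(proj(m,np.array([*M,.172])),[proj(m,np.array([*(M+k*d),.172])) for k in(-.055,.055)])
o=np.arange(-.03,.0301,.002)
for k in np.arange(-.08,.081,.01):
    uv=np.float32([proj(m,np.array([*(M+k*d+q*n),.172])) for q in o])
    print('%+.2f'%k,' '.join('%3d'%x for x in cv2.remap(g,uv[:,:1],uv[:,1:],cv2.INTER_LINEAR)[:,0]))
E
```

```text
[ 0.4724991  -0.15968448  0.27511929] [-3.14147097 -0.00502846  1.68202051] 21.9
[np.float64(343.70538410132565), np.float64(74.71049838296064)] [[np.float64(342.5622428222497), np.float64(132.73056443340886)], [np.float64(344.9893313323915), np.float64(9.543834808403773)]]
-0.08 135 135 134 131 127 129 130 133 100  63 113 140 144 142 143 142 141 141 139 138 137 137 136 135 134 126  86  65  65  28  12
-0.07 133 131 130 131 132 136 131 132  81  59 117 139 141 140 140 140 140 140 138 138 137 136 135 134 134 124  91  89  87  32  13
-0.06 129 129 134 134 132 133 134 127  95  61 120 140 142 142 140 136 136 135 135 136 137 136 137 135 135 124 120 142  97  28  12
-0.05 138 136 134 135 129 130 134 137  86  51 104 124 117 100 111 117 120 112 105 109 110 109 110 110 110 110 110 110 110 110 110
-0.04 134 135 134 133 133 132 131 137  55  53  81  88  83 100 111 118 120 112  98  86  86  85  84  84  85  81  80  89  79  22  14
-0.03 135 135 130  87  88  88  92 106  53  58  80  86  84 101 110 118 119 111  97  87  86  86  86  87  86  82  85  90  78  12  12
-0.02  88 103 124  90  90  89  90 118  35  60
[... 684 characters left out ...]
90  88  89  89  89  89  89  78  85  88  47  13  16
+0.04  86  87  87  84  86  89  90  96  72 112 135 137 113 111 113 123 113 103  90  90  89  89  89  89  86  75  86  87  39  11  16
+0.05  86  91 120 133 131 129 130 154 100 115 135 135 126 153 166 164 113 102  82  75  75  77  79  83  84  87  89  91  94  98  57
+0.06 123 126 129 129 130 130 127  91  61 117 134 136 130 152 164 169 156 140 136 117 105 101  96  89  87  76  87  87  27  13  17
+0.07   0   0   0   0   0   0   0   0   0   0   0   0   0   0   0   0   0   0   0   0   0   0   0   0   0   0   0   0   0   0   0
+0.08   0   0   0   0   0   0   0   0   0   0   0   0   0   0   0   0   0   0   0   0   0   0   0   0   0   0   0   0   0   0   0
```

The bar is clear in the profile: bright between -5 and +6 mm about the predicted line, with its arms at about ±50 mm. Its centre is near (0.482, -0.042). Move above it.

>>> {"op": "arm_command", "data": {
  "moves": [
    [[0.025, 0.005, 0], [0, 0, 0], 0.03],
    [[0.06, 0.012, 0], [0, 0, 0], 0.03],
    [[0.09, 0.018, 0], [0, 0, 0], 0.03],
    [[0.11, 0.0215, 0], [0, 0, 0], 0.03],
    [[0.116, 0.0225, 0], [0, 0, 0], 0.03]
  ]
}}

```text
time: 22.45
tool_pos: [0.4821, -0.0396, 0.2761]
tool_rot: [3.141, -0.005, 1.685]
contact_force: [0.2, -0.2, 0.6]
opening: 0.0301
grip_force: 0.0
```

>>> {"op": "arm_command", "data": {
  "moves": [
    [[0, 0, 0.01], [0, 0, -0.008], 0.03],
    [[0, 0, 0.03], [0, 0, -0.008], 0.03],
    [[0, 0, 0.05], [0, 0, -0.008], 0.03],
    [[0, 0, 0.06], [0, 0, -0.008], 0.03],
    [[0, 0, 0.06], [0, 0, -0.008], 0.03]
  ]
}}

```text
time: 22.95
tool_pos: [0.4811, -0.0412, 0.2144]
tool_rot: [-3.139, -0.006, 1.691]
contact_force: [-0.3, -0.4, 0.9]
opening: 0.0298
grip_force: 0.0
```

```bash
python3 - <<'E'
from h import *
s=robot.observe();tp=np.array(s['tool_pos']);print(tp,s['tool_rot'],s['time'])
m,im=grab('wrist','hood2.png');g=cv2.cvtColor(im,cv2.COLOR_RGB2GRAY)
M=np.array([.482,-.042]);d=np.array([-.12,.9928]);n=np.array([.9928,.12])
o=np.arange(-.03,.0301,.002)
for k in np.arange(0,.061,.01):
    uv=np.float32([proj(m,np.array([*(M+k*d+q*n),.172])) for q in o])
    print('%+.2f'%k,uv[15].astype(int),' '.join('%3d'%x for x in cv2.remap(g,uv[:,:1],uv[:,1:],cv2.INTER_LINEAR)[:,0]))
go([.482,-.042,.119],1.69)
E
```

```text
[ 0.48105694 -0.0412371   0.21444112] [-3.13890793 -0.005837    1.69063415] 22.95
+0.00 [321 208] 138 140 139 139 144 148 145 143 141 139 130 111 141 167 190 203 173 151 101  95 100 143 146 145 145 143 127  93 140 119  15
+0.01 [321 197] 143 142 140 143 144 143 143 143 143 144 115 115 120 122 124 127 131 150 101  96 106 146 146 146 145 145 126  95  97  69  18
+0.02 [321 186] 142 140 142 143 142 140 139 140 142 143 129 123 111 118 124 127 123 113  96  96 111 147 147 145 144 143 122 109 142 100  14
+0.03 [321 175] 143 141 145 140 140 140 141 141 145 149 140 128 110 119 124 128 122 112  95  96 118 148 148 147 146 145 124  94 147  99  14
+0.04 [322 163] 143 141 140 140 147 142 142 142 139 146 142  89 104 119 125 127 122 111  96  97 123 148 148 148 148 146 127 104 144  91  15
+0.05 [322 151] 143 144 141 141 143 143 145 147 143 144 139  86 104 119 125 127 121 111  96  98  98 100 111 128 117  97  87  94 145  77  15
+0.06 [322 139] 134 141 144 142 147 145 147 145 144 141 130  87  98 117 124 126 119 117 117 117 117 117 117 117 117 117 117 117 117 117 109
shift [-0.0013  0.0002  0.0966] rot [-0.001 -0.005  0.001]
```

The bar is centred to within half a millimetre between the fingers. Descend with care, then close.

>>> {"op": "arm_command", "data": {
  "moves": [
    [[0, 0, 0.015], [0, -0.003, 0], 0.03],
    [[0, 0, 0.035], [0, -0.005, 0], 0.03],
    [[-0.001, 0, 0.055], [0, -0.005, 0], 0.03],
    [[-0.001, 0, 0.068], [0, -0.005, 0], 0.03],
    [[-0.001, 0, 0.072], [0, -0.005, 0], 0.03]
  ]
}}

```text
time: 23.5
tool_pos: [0.482, -0.0414, 0.1437]
tool_rot: [-3.142, 0.0, 1.691]
contact_force: [1.0, -1.0, 0.1]
opening: 0.0299
grip_force: 0.0
```

>>> {"op": "arm_command", "data": {
  "moves": [
    [[0, 0, 0.005], [0, 0, 0], 0.03],
    [[0, 0, 0.011], [0, 0, 0], 0.03],
    [[0, 0, 0.017], [0, 0, 0], 0.03],
    [[0, 0, 0.021], [0, 0, 0], 0.03],
    [[0, 0, 0.022], [0, 0, 0], 0.03]
  ]
}}

```text
time: 24.0
tool_pos: [0.4819, -0.041, 0.1217]
tool_rot: [3.142, -0.0, 1.692]
contact_force: [-0.3, -0.2, -0.2]
opening: 0.0298
grip_force: 0.0
```

>>> {"op": "arm_command", "data": {
  "moves": [
    [[0, 0, 0.001], [0, 0, 0], 0.02],
    [[0, 0, 0.002], [0, 0, 0], 0.005],
    [[0, 0, 0.002], [0, 0, 0], 0.005],
    [[0, 0, 0.002], [0, 0, 0], 0.005],
    [[0, 0, 0.002], [0, 0, 0], 0.005]
  ],
  "squeeze": 25
}}

```text
time: 24.5
tool_pos: [0.4806, -0.0412, 0.12]
tool_rot: [-3.139, 0.0, 1.692]
contact_force: [-5.2, -1.7, 2.7]
opening: 0.0114
grip_force: 25.0
```

```bash
python3 - <<'E'
from h import *
s=robot.observe();tp=np.array(s['tool_pos']);R=Ro.from_euler('xyz',s['tool_rot']);print(tp,s['tool_rot'],s['contact_force'],s['opening'],s['grip_force'])
x=np.array([np.cos(.12),np.sin(.12),0]);r=np.hypot(.209,.052);a0=np.arctan2(.052,.209)
for t in range(5,51,5):
    a=a0+np.deg2rad(t);d=x*(.209-r*np.cos(a))+np.array([0,0,r*np.sin(a)-.052]);print(t,np.round(R.inv().apply(d),4))
E
```

```text
[ 0.48057029 -0.04118902  0.11998347] [-3.13898588e+00  9.07484052e-06  1.69213774e+00] [-5.22322026 -1.70828619  2.74227326] 0.011419935927718679 25.008367896080017
5 [-0.      0.0053 -0.018 ]
10 [-0.      0.0121 -0.0355]
15 [-0.      0.0204 -0.0524]
20 [-0.      0.0302 -0.0684]
25 [-0.0001  0.0413 -0.0836]
30 [-0.0001  0.0537 -0.0977]
35 [-1.000e-04  6.730e-02 -1.106e-01]
40 [-1.000e-04  8.200e-02 -1.224e-01]
45 [-1.000e-04  9.760e-02 -1.328e-01]
50 [-0.0002  0.1141 -0.1418]
```

The handle is held (opening 11.4 mm, 25 N). Lift along the arc in 2.5° steps.

>>> {"op": "arm_command", "data": {
  "moves": [
    [[0, 0.0025, -0.009], [0, 0, 0], 0.005],
    [[0, 0.0053, -0.018], [0, 0, 0], 0.005],
    [[0, 0.0086, -0.0268], [0, 0, 0], 0.005],
    [[0, 0.0121, -0.0355], [0, 0, 0], 0.005],
    [[0, 0.0161, -0.0441], [0, 0, 0], 0.005]
  ]
}}

```text
time: 25.0
tool_pos: [0.4965, -0.0392, 0.1648]
tool_rot: [-3.138, -0.0, 1.692]
contact_force: [-6.8, -1.7, -1.1]
opening: 0.0111
grip_force: 25.0
```

>>> {"op": "arm_command", "data": {
  "moves": [
    [[0, 0.0043, -0.0083], [0, 0, 0], 0.005],
    [[0, 0.009, -0.0164], [0, 0, 0], 0.005],
    [[0, 0.0141, -0.0243], [0, 0, 0], 0.005],
    [[0, 0.0195, -0.032], [0, 0, 0], 0.005],
    [[0, 0.0252, -0.0395], [0, 0, 0], 0.005]
  ]
}}

```text
time: 25.5
tool_pos: [0.521, -0.0361, 0.2048]
tool_rot: [-3.138, -0.0, 1.692]
contact_force: [-10.6, -2.9, 4.3]
opening: 0.0113
grip_force: 25.0
```

>>> {"op": "arm_command", "data": {
  "moves": [
    [[0, 0.0055, -0.0072], [0, 0, 0], 0.005],
    [[0, 0.0115, -0.0141], [0, 0, 0], 0.005],
    [[0, 0.018, -0.0207], [0, 0, 0], 0.005],
    [[0, 0.0245, -0.027], [0, 0, 0], 0.005],
    [[0, 0.0315, -0.033], [0, 0, 0], 0.005]
  ]
}}

```text
time: 26.0
tool_pos: [0.5531, -0.032, 0.2385]
tool_rot: [-3.14, -0.0, 1.692]
contact_force: [-8.0, -0.0, 6.0]
opening: 0.011
grip_force: 25.0
```

```bash
python3 - <<'E'
from h import *
s=robot.observe();tp=np.array(s['tool_pos']);print(tp,s['contact_force'],s['opening'])
x=np.array([np.cos(.12),np.sin(.12),0]);d=tp-np.array([.4819,-.0412,.1198])
print('ang from z',np.rad2deg(np.arctan2(.052+d[2],.209-d@x))-np.rad2deg(np.arctan2(.052,.209)),'radius',np.hypot(.052+d[2],.209-d@x))
m,im=grab('wrist','hood3.png');g=cv2.cvtColor(im,cv2.COLOR_RGB2GRAY)
# look for bar near tool: profile across at tool z -.057, tool x .02..0.05
R=Ro.from_euler('xyz',s['tool_rot']);o=np.arange(-.03,.031,.002)
for k in(.02,.03,.04,.05,.06):
  uv=np.float32([proj(m,tp+R.apply([k,q,-.052])) for q in o]);print(k,uv[15].astype(int),' '.join('%3d'%v for v in cv2.remap(g,uv[:,:1],uv[:,1:],cv2.INTER_LINEAR)[:,0]))
E
```

```text
[ 0.55309352 -0.03197161  0.23847152] [-8.02625204 -0.01540512  5.99820431] 0.011014034671737385
ang from z 37.230260241949885 radius 0.21898943041792304
0.02 [320 228] 155 155 156 156 157 135  62  78 102 132 103 136 131 117 130 134 132 126 100  20  21  25  22  22  22  24  25  29  30  29  43
0.03 [320 210] 156 156 157 156 156 131  63  82 104 158 157 157 153 119 130 133 131 126  95  19  18  24  20  23  22  21  20  22  22  21  32
0.04 [320 192] 157 158 158 158 157 131  64  86 101 155 157 157 156 120 131 133 131 125  90  20  20  21  22  22  21  22  23  21  22  21  38
0.05 [320 174] 157 157 158 157 156 127  65  85 102 156 156 155 146 119 131 134 132 125  92  22  19  23  22  21  21  21  22  22  21  21  45
0.06 [320 154] 157 157 157 105 125 128  65  87 104 153 152 150 150 120 127 131 129 118 103 101  96  24  22  24  21  20  21  22  24  21  53
```

>>> {"op": "arm_command", "data": {
  "moves": [
    [[0, 0.0075, -0.0065], [0, 0, 0], 0.005],
    [[0, 0.0155, -0.0122], [0, 0, 0], 0.005],
    [[0, 0.0238, -0.0172], [0, 0, 0], 0.005],
    [[0, 0.032, -0.022], [0, 0, 0], 0.005],
    [[0, 0.04, -0.0262], [0, 0, 0], 0.005]
  ]
}}

```text
time: 26.55
tool_pos: [0.5939, -0.027, 0.2651]
tool_rot: [3.14, 0.0, 1.692]
contact_force: [-4.0, -0.0, 3.2]
opening: 0.0112
grip_force: 25.0
```

>>> {"op": "arm_command", "data": {
  "moves": [
    [[0, 0, 0], [0, 0, 0], 0.005],
    [[0, 0, 0], [0, 0, 0], 0.005],
    [[0, 0, 0], [0, 0, 0], 0.005],
    [[0, 0, 0], [0, 0, 0], 0.005],
    [[0, 0, 0], [0, 0, 0], 0.005]
  ]
}}

```text
time: 27.05
tool_pos: [0.5938, -0.027, 0.2649]
tool_rot: [3.14, 0.0, 1.692]
contact_force: [-4.5, 1.0, 5.6]
opening: 0.0109
grip_force: 25.0
```

```bash
python3 - <<'E'
from h import *
s=robot.observe();tp=np.array(s['tool_pos']);R=Ro.from_euler('xyz',s['tool_rot']);print(tp,s['tool_rot'],s['contact_force'],s['torque'],s['opening'],s['time'])
x=np.array([np.cos(.12),np.sin(.12),0])
for x0 in(.4806,.4819):
    d=tp-np.array([x0,-.0412,.120]);X=-.209+d@x;Z=.052+d[2]
    print('ang',np.rad2deg(np.arctan2(Z,-X)-np.arctan2(.052,.209)),'r',np.hypot(X,Z))
m,im=grab('wrist','hood4.png');ms,ims=grab('scene','sc4.png');g=cv2.cvtColor(im,cv2.COLOR_RGB2GRAY)
o=np.arange(-.02,.0201,.001)
for k in(.03,.05):
  uv=np.float32([proj(m,tp+R.apply([k,q,-.052])) for q in o]);print(k,uv[20],uv[21]-uv[20],' '.join('%3d'%v for v in cv2.remap(g,uv[:,:1],uv[:,1:],cv2.INTER_LINEAR)[:,0]))
# arm of handle at k~.05: scan along tool x
E
```

```text
[ 0.59384682 -0.02700439  0.26490452] [3.13958861e+00 9.01222145e-05 1.69214289e+00] [-4.46165231  1.02128734  5.62257501] [0.03027241 0.64490325 0.04207654] 0.010932557541414409 27.05
ang 50.303608667419866 r 0.21856661327837243
ang 49.999587518858846 r 0.2191299014462202
0.03 [320.38644 210.8109 ] [1.862793   0.00218201] 154 156 155 155 155 155 156 155 155  44  20  22  20  21  26  94 116 122 126 129 130 131 129 127 122 117  94  30  19  18  19  19  21  19  20  20  20  21  19  31  81
0.05 [320.38483 174.22025] [1.9381104  0.00254822] 149 149 152 219 229 229 229 229 222  21  22  20  21  20  23 102 117 123 127 130 131 131 128 125 122 116  92  21  20  20  20  19  20  20  20  19  20  20  20  40  86
```

The hood is held steadily. From the handle's horizontal travel the angle is 49.5–50.3°, the grip is 25 N and the contact forces are below 10 N. Hand in.

```bash
python3 -c "
from cell import robot
s=robot.observe();print(s['tool_pos'],s['opening'],s['grip_force'],s['time']);print(robot.hand_in())"
```

```text
[ 0.59383068 -0.02702023  0.2649026 ] 0.010923049596222565 25.014868676662445 27.15
the job is handed in; nothing more can be done
None
```

The cover sits down and level on the cup, and the fingers are holding the hood open at about 50° (estimated 49.5–50.3°); the job was handed in at 27 s, with no verdict shown.

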